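# Run the swinging meal carrier along the rail and still it over the hand-out mat

## Robot

A 6-joint arm with a two-finger parallel gripper is mounted at the origin on the work surface. World frame = base frame: x ahead of the robot, y to its left, z up, the work surface at z = 0. Lengths are in m, angles in rad, forces in N, time in s.
With the tool pointing down it reaches from about 0.3 to 0.775 m from the base axis. Payload 14.6 kg.
Tool frame: the origin (TCP) lies at the very end of the fingers, on their centre line; the grasp point (between the pads) lies 19 mm behind it; z points along the fingers, y is the line along which they close (so a half turn about z gives the same grasp; the last joint's range is limited). The gripper opens to 85 mm and grips with 20 to 120 N. Pads are 22 mm wide; open, the fingers measure 114 mm over their backs; the gripper's body (76 mm by 85 mm) begins 54 mm behind the grasp point. The pads swing forward as they close: fully open they stand 13 mm farther back than shut.
Start: joints at [-1.216, 0.3, 1.521, -0, 1.321, -0.067], TCP at [0.225, -0.502, 0.231] pointing down, gripper open.
Joint ranges: [-3.03, 3.03], [-0.79, 2.21], [0.23, 2.52], [-1.04, 4.18], [0, 3.07], [-2.55, 2.55]. Speed limits (rad/s): [2.22, 2.22, 2.57, 3.14, 3.14, 3.14].

## Interface

Orientations are given as a unit quaternion [x, y, z, w].
In Python, from rig import monitor, cams, job gives the robot as it stands.
- The arm moves only by the shell command python3 -m creep 'ROWS' [FORCE]. ROWS is text: rows parted by semicolons, each of 7 numbers parted by spaces: the opening, from 0 (shut) to 1 (fully open), then the shift along the world's x, y, z in cm, then the turn, a rotation vector about the world's x, y, z in degrees. A call has 1 to 20 rows; each row is the pose to reach, as a shift and turn from the pose commanded when the call began; what a row does not reach only later rows make up. A row lasts 1/8 s, in which the tool goes at most 62.5 mm and 10.7 degrees, less where a joint would pass 70% of its speed; a pose out of reach is approached as far as the arm can. A call with a gripper value outside its range is refused whole. The fingers move at their own pace and stop on an object; FORCE is the grip in N (left out, the last holds). Time passes only in rows, so rows that repeat a pose let the fingers close. It gives the time, the measured TCP pose, the force, the opening and the grip force at its end, in the units of the state.
- monitor.sense(): the state, without advancing time (a new reading comes with each control period).
- cams.read_camera(name): name is "scene" or "side" or "wrist"; returns a dict with "img" (480x640x3 uint8, blue, green, red), "mtx" (3x3 intrinsics, pixels), "D" ([k1, k2, p1, p2, k3] as OpenCV has them; the pictures are not rectified), "pose" (4x4, takes a point from camera to world coordinates). Camera axes: x right, y down, z forward; pixel columns grow to the right and rows downward; lengths in m; the calibration is good to about 2 mm. A picture is of the moment at which its call begins. There is no depth.
- job.job_done(): hands the job in; it is judged then, once.
The state is a dict: "clock": time; "joints": joint angles; "qvel": joint speeds; "effort": joint torques, N m; "ee_pos": TCP position; "tool_rot": TCP orientation; "contact_force": force on the tool from outside, world axes, zero at the start; "torque": the same for the moment, N m; "finger_gap": finger opening in m; "grasp_force": force on a finger pad.
Only numpy, scipy, OpenCV 4.12 (cv2) and the standard library are available. Lean on these libraries where they do the work, as an engineer would, in place of code of your own. Each camera call takes 0.05 s, during which the arm holds its last target. There are 200 camera calls.

## Task

Take the trolley of the takeaway counter's transfer rail by its red knob, ease the hanging meal carrier out over the lip of its yellow parking dock and run it along the rail to the green hand-out mat. The carrier swings freely: use the trolley alone to take the swing out of it, never touching or spilling the carrier or letting it back against the dock, until it hangs practically still and level, centred over the mat, for a good three seconds. Then let go of the knob and leave it hanging there still, with the things around undisturbed.

Things in the scene. Friction and masses are not known exactly. Their poses are not given: they have to be found in the camera images.
- frame: Transfer rail, fixed: level aluminium bar 30 x 30 x 680 mm on two posts 325 mm either side of its middle, bar centre 265 mm above the table. Origin on the table under the bar's middle; y runs along the bar from the dock end towards the mat end, x horizontally away from the robot (the carrier hangs on that side), z up.
- trolley: Black block, 50 x 80 (along the rail) x 44 mm, 0.35 kg, sliding on the bar with 2.5 N dry friction and 2 N s/m damping, so it stays where it is left. Origin at its centre on the bar's axis; axes as the rail's. A steel pin towards +x carries the carrier.
- grip (a point): Where to hold the red knob: an upright round post on top of the trolley, 32 mm across, from 287 to 333 mm above the table. This point is on its axis, 10 mm below its top. Grip from above, any yaw; nothing nearby is higher.
- carrier: Steel carrier hung on the trolley's pin: strap, tray 100 x 400 mm (400 along the rail, underside 96 mm below the pin) with two lidded tubs 140 mm either side, tongue with a red round foot (radius 8 mm, centre 165 mm below the pin). 0.74 kg in all, nominal. Origin on the pin, 85 mm from the bar's axis towards +x, level with the trolley's centre. It turns about x only.
- foot (a point): Centre of the carrier's red round foot, 165 mm below the pin when it hangs level, 100 mm above the table.
- mat: Green hand-out mat, 140 x 160 x 4 mm with a white centre stripe across the rail, fixed on the table under the carrier's line, 180 to 420 mm along the rail from the dock. Origin under its centre; axes as the rail's. The pin has to stop above this centre.
- travel (a joint): Trolley position along the rail from the dock's centre, m, growing along the rail's +y; end stops at -0.02 and 0.46. On leaving, the foot is caught by the dock's lip and the carrier tilts to about -0.36 rad; near 0.075 the foot slips over and the carrier swings.
- swing (a joint): Swing angle q of the carrier, rad: 0 hanging level, positive with the foot towards the rail's +y. Pendulum of equivalent length L = 0.315 m nominal (period about 1.13 s; 1.07 to 1.17 s with the fill), nearly undamped: a swing lasts most of a minute. With trolley acceleration a towards +y: L q'' = -(9.81 q + a).
- jar: Bystander to leave alone: loose dark jar with a wooden lid, 72 mm wide, 75 mm tall, on the robot's side of the rail. Origin under its centre.
- teacup: Bystander to leave alone: loose white milk-tea cup with a lid, 88 mm wide, 160 mm tall, beyond the rail. Origin under its centre.
- tin: Bystander to leave alone: loose mint-green round tin, 88 mm wide, 56 mm tall, beyond the rail. Origin under its centre.
- dock: Yellow parking dock fixed 210 mm to -y of the rail's middle, under the carrier's line. Its trough has lips on both sides, inner faces 22 mm from the centre, 8 mm thick, tops 103 mm above the table, 11 mm above the hanging foot's underside. Origin on the table below its centre. Draw the foot over the lip at 0.1 m/s or less, or it strikes hard; once out it must not hit the dock from outside.
Not all that is in view belongs to the job. What is meant by the mat is not orange, and is the larger of those in its own colour.

How it is judged:
On the way, in this order (a step that is already met when the one before it is completed fails the run):
1. the carrier is drawn over the lip and clear of its dock (value of joint travel above 0.1 m), for 0.1 s.
2. the carrier hangs still (within 0.08 rad) and centred over the mat (within 20 mm) for 2.5 s (horizontal distance between carrier and mat below 0.02 m and value of joint swing between -0.08 and 0.08 rad), for 2.5 s.
At the end, for the whole second after the job is handed in: The knob is released; the carrier's pin stands within 20 mm of the mat's centre (seen from above), the trolley at rest, and the carrier hangs within 0.08 rad of level throughout the last second (all of step 2 and velocity of joint travel between -0.02 and 0.02 m/s); the robot touches nothing.
It fails at once if the robot touches the hanging carrier (contact force between any of the fingers, the arm and carrier above 0.3 N).
It fails at once if the carrier swings so far (0.6 rad) that the tubs would slide off (value of joint swing above 0.6 rad or value of joint swing below -0.6 rad).
It fails at once if the foot strikes the dock hard (over 15 N) (contact force between carrier and dock above 15 N).
It fails at once if once out, the carrier goes back to the dock: the trolley is run back, or the foot knocks or leans against its outside ((value of joint travel between 0.035 and 0.07 m and velocity of joint travel below -0.025 m/s) or (y of foot in the frame of dock above 0.037 m and z of foot in the frame of dock below 0.105 m and contact force between carrier and dock above 0.5 N)).
It fails at once if a bystander is disturbed (moved over 20 mm) (distance of any of jar, teacup, tin from where it was at the start of the episode above 0.02 m).
It also fails if it takes over 43 s, if anything falls off the work surface, if the arm or the gripper's body presses on something with over 40 N, if the wrist force passes 120 N, or if a joint passes its speed limit or range.

## Working session

There is one attempt and no reset: what is moved stays moved. The work goes in short steps, Python scripts to look and compute and a shell command to move; the robot and the scene stay as the last step left them, time stands still between calls to the robot, and variables do not carry over. Pictures are saved under pics/ and viewed, at most 10 in all, crops included, and the job is handed in when it is done.

```bash
mkdir -p pics; ls; python3 - <<'E'
from rig import monitor,cams
import cv2,numpy as np,pickle
s=monitor.sense();print(s['clock'],s['ee_pos'],s['tool_rot'],s['finger_gap'])
d={n:cams.read_camera(n) for n in('scene','side')}
pickle.dump(d,open('c0.pkl','wb'))
for n in d:
    cv2.imwrite(f'pics/{n}0.png',d[n]['img']);print(n,np.round(d[n]['pose'],3).tolist(),np.round(d[n]['mtx'],1).tolist(),d[n]['D'])
E
```

```text
pics
0.0 [ 0.22508683 -0.50156232  0.23071097] [ 9.77842838e-01  2.09339501e-01 -9.06674458e-05 -5.91122266e-04] 0.08566847035867695
scene [[0.685, 0.603, -0.41, 1.002], [0.729, -0.553, 0.404, -0.42], [0.017, -0.576, -0.818, 1.113], [0.0, 0.0, 0.0, 1.0]] [[527.6, 0.0, 318.7], [0.0, 527.6, 240.6], [0.0, 0.0, 1.0]] [-0.04805841  0.          0.          0.          0.        ]
side [[0.978, 0.172, -0.114, 0.664], [0.206, -0.778, 0.593, -0.569], [0.013, -0.604, -0.797, 1.049], [0.0, 0.0, 0.0, 1.0]] [[451.8, 0.0, 315.3], [0.0, 451.8, 233.1], [0.0, 0.0, 1.0]] [-0.02390544  0.          0.          0.          0.        ]
```

View pics/scene0.png

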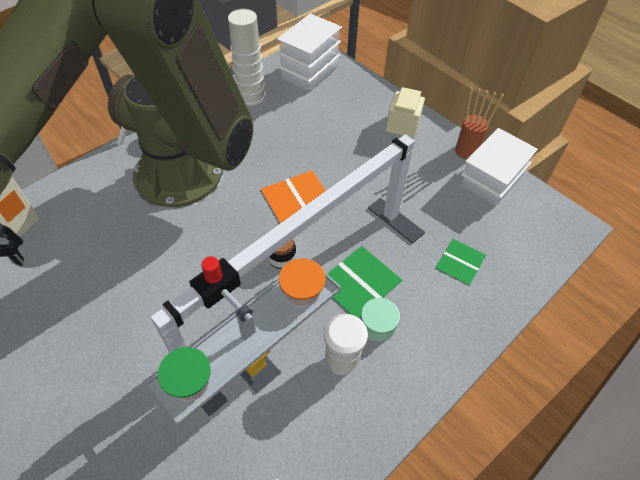

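View pics/side0.png

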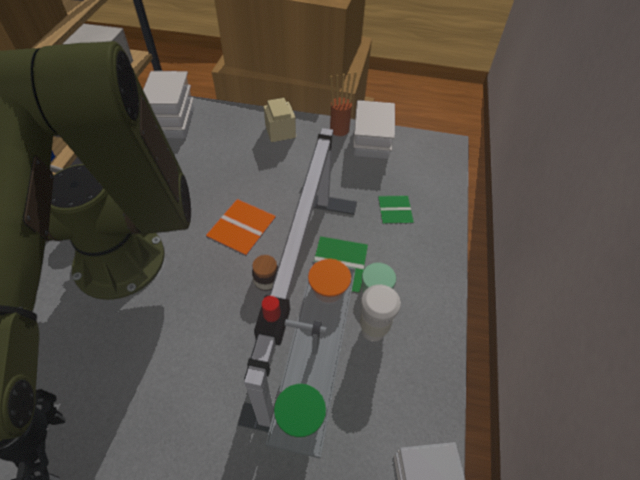

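The scene view shows the knob at (211,268) and the dock under the tray near (258,368). Candidates for the mat:
- large green with a stripe, (365,283)
- small green, (461,261)
- orange, (297,197)
- the green tub lid at (185,372), which isn't a mat

I choose the large green one at (365,283). In the side view the knob is at (271,308) and the mat at (340,262).

```bash
cat >h.py <<'E'
import cv2,numpy as np
def ray(c,p,z):
    q=cv2.undistortPoints(np.array([[p]],float),c['mtx'],np.array(c['D'])).ravel()
    T=c['pose'];d=T[:3,:3]@[q[0],q[1],1];o=T[:3,3]
    return o+d*(z-o[2])/d[2]
def proj(c,P):
    T=np.linalg.inv(c['pose'])
    return cv2.projectPoints(np.array([P],float),cv2.Rodrigues(T[:3,:3])[0],T[:3,3],c['mtx'],np.array(c['D']))[0].ravel()
def blobs(im,lo,hi):
    h=cv2.cvtColor(im,cv2.COLOR_BGR2HSV);m=cv2.inRange(h,lo,hi)
    return m,cv2.connectedComponentsWithStats(m)
E
python3 - <<'E'
from h import *;import pickle
d=pickle.load(open('c0.pkl','rb'))
for n in d:
    c=d[n];im=c['img']
    print(n)
    h=cv2.cvtColor(im,cv2.COLOR_BGR2HSV)
    m=cv2.inRange(h,(0,200,100),(4,255,255))|cv2.inRange(h,(175,200,100),(180,255,255))
    k=cv2.connectedComponentsWithStats(m)
    for s,ce in zip(k[2][1:],k[3][1:]):
        if s[4]>60:print(' red',s,ce.round(1))
    m,k=blobs(im,(50,150,60),(75,255,255))
    for s,ce in zip(k[2][1:],k[3][1:]):
        if s[4]>100:print(' green',s,ce.round(1),ray(c,ce,.004).round(3))
    L=cv2.createLineSegmentDetector().detect(cv2.cvtColor(im,cv2.COLOR_BGR2GRAY))[0].reshape(-1,4)
    kc={'scene':(211,268),'side':(271,308)}[n]
    for l in L:
        if np.hypot(l[2]-l[0],l[3]-l[1])<50: continue
        a,b=ray(c,l[:2],.28),ray(c,l[2:],.28)
        if np.hypot(*(a-b)[:2])>.1 : print(l.round(),a.round(3)[:2],b.round(3)[:2],np.degrees(np.arctan2(b[1]-a[1],b[0]-a[0])).round(2))
c=d['scene']['img'];a=cv2.resize(c[120:400,140:470],None,fx=2,fy=2,interpolation=cv2.INTER_CUBIC);cv2.imwrite('pics/crop1.png',a)
E
```

```text
scene
 red [202 257  20  26 376] [211.5 269.8]
 green [446 240  39  28 513] [465.3 253. ] [0.726 0.379 0.004]
 green [ 343  247   59   50 1304] [372.2 271.2] [0.602 0.164 0.004]
 green [436 255  40  30 570] [455.9 269.2] [0.74  0.322 0.004]
 green [ 328  266   46   52 1043] [349.5 292. ] [0.606 0.08  0.004]
 green [ 158  348   52   49 1989] [183.7 372. ] [ 0.502 -0.33   0.004]
[392. 143. 306. 204.] [0.499 0.296] [0.5   0.035] -89.77
[383. 297. 341. 261.] [ 0.752 -0.008] [ 0.645 -0.009] -179.75
[238. 269. 401. 151.] [ 0.53  -0.162] [0.528 0.293] 90.18
[301. 207. 228. 260.] [0.5   0.023] [ 0.501 -0.163] -89.77
[ 88.  64.  15. 164.] [-0.216 -0.062] [-0.009 -0.354] -54.67
[359.   0. 354.  59.] [0.043 0.661] [0.23  0.452] -48.24
[180. 421. 232. 378.] [ 0.688 -0.403] [ 0.688 -0.3  ] 90.04
[587.  80. 639. 109.] [0.681 0.841] [0.825 0.841] -0.1
[575.  69. 508. 111.] [0.637 0.858] [0.614 0.585] -94.86
[523. 122. 592.  69.] [0.659 0.58 ] [0.667 0.891] 88.64
[639. 338. 533. 479.] [1.118 0.266] [ 1.118 -0.07 ] -89.95
[611. 226. 528. 171.] [0.958 0.454] [0.757 0.453] -179.61
[249. 363. 337. 290.]
[... 2515 characters left out ...]
[263. 111. 197.  98.] [0.332 0.373] [0.139 0.389] 175.38
[382. 353. 367. 423.] [ 0.726 -0.234] [ 0.717 -0.359] -94.0
[324. 213. 291. 294.] [0.562 0.061] [ 0.538 -0.154] -96.19
[148. 365.  94. 477.] [ 0.327 -0.343] [ 0.322 -0.526] -91.75
[214.  63. 162.  63.] [0.127 0.564] [-0.027  0.53 ] -167.62
[481.  84. 368.  68.] [0.91  0.637] [0.58  0.637] 179.94
[471. 229. 479. 147.] [0.882 0.085] [0.902 0.36 ] 85.9
[467. 135. 397. 125.] [0.871 0.397] [0.689 0.397] -179.98
[466. 237. 468. 186.] [0.872 0.062] [0.873 0.216] 89.45
[489. 387. 485. 163.] [ 0.914 -0.257] [0.914 0.302] 89.96
[  1. 394.   9. 336.] [ 0.107 -0.446] [ 0.057 -0.348] 117.13
[491. 478. 489. 389.] [ 0.913 -0.4  ] [ 0.913 -0.261] 90.0
```

View pics/crop1.png

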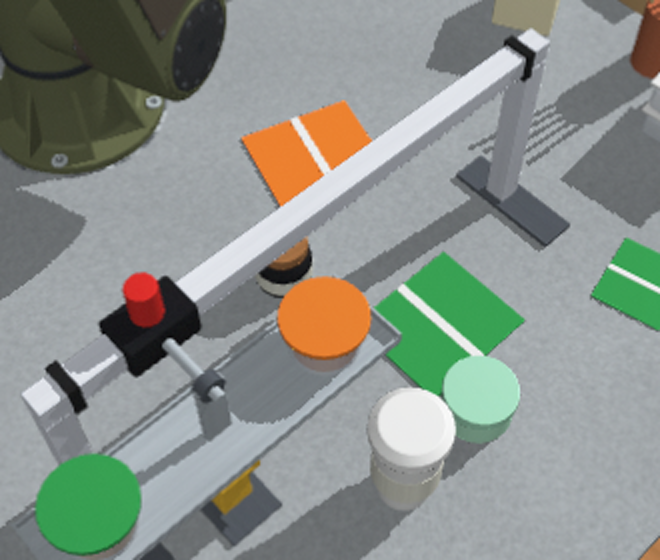

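The crop confirms the choice: the red knob's top is at crop (141,284), and the large green striped mat's stripe runs from (402,290) to (480,355). The tin and cup stand just beyond the tray.

```bash
python3 - <<'E'
from h import *;import pickle
d=pickle.load(open('c0.pkl','rb'))
c=d['scene']
print('knob top',ray(c,(210.5,262),.333))
r=ray(c,(211.5,257),.333); print('upper rim',r)
for n,lo,hi in(('scene',(330,240),(405,325)),('side',(305,235),(375,300))):
    c=d[n];im=c['img'][lo[1]:hi[1],lo[0]:hi[0]];h=cv2.cvtColor(im,cv2.COLOR_BGR2HSV)
    g=cv2.inRange(h,(50,120,40),(75,255,255));g=cv2.morphologyEx(g,cv2.MORPH_CLOSE,np.ones((9,9)))
    w=cv2.inRange(h,(0,0,170),(180,70,255))&g
    ys,xs=np.nonzero(w);P=np.array([ray(c,(x+lo[0],y+lo[1]),.004) for x,y in zip(xs,ys)]);
    print(n,len(P),'stripe y',np.median(P[:,1]),P[:,0].min(),P[:,0].max(),np.polyfit(P[:,0],P[:,1],1))
    L=cv2.createLineSegmentDetector().detect(cv2.cvtColor(im,cv2.COLOR_BGR2GRAY))[0].reshape(-1,4)
    for l in L:
        if np.hypot(l[2]-l[0],l[3]-l[1])>20:
            print(ray(c,l[:2]+lo,.004).round(4)[:2],ray(c,l[2:]+lo,.004).round(4)[:2])
c=d['side'];im=c['img'];h=cv2.cvtColor(im,cv2.COLOR_BGR2HSV)[285:330,255:290]
m=cv2.inRange(h,(0,150,60),(8,255,255))|cv2.inRange(h,(172,150,60),(180,255,255));ys,xs=np.nonzero(m);print('side red',xs.min()+255,xs.max()+255,ys.min()+285,ys.max()+285)
print('pred',[proj(d[n],(.5145,y,.333)).round(1).tolist() for n in d for y in(-.21,-.2,-.19)])
E
```

```text
knob top [ 0.51511074 -0.20493457  0.333     ]
upper rim [ 0.50781316 -0.19734552  0.333     ]
scene 255 stripe y 0.1212658484688014 0.5267011923659544 0.6746940941208933 [0.1339991  0.04142379]
[0.67   0.1281] [0.527  0.1275]
[0.5261 0.1145] [0.6579 0.1154]
[0.5188 0.2148] [0.5132 0.1567]
[0.6702 0.2001] [0.6703 0.1348]
[0.529  0.2002] [0.6684 0.2007]
[0.5284 0.1297] [0.5279 0.1973]
[0.5884 0.0424] [0.6411 0.0434]
side 5 stripe y 0.12310382631994665 0.6494490801436686 0.6607334578422965 [-0.02919838  0.14229441]
[0.6691 0.1309] [0.528  0.1311]
[0.5151 0.1995] [0.5063 0.1125]
[0.5313 0.2011] [0.6658 0.202 ]
side red 262 279 296 320
pred [[208.0, 263.4], [212.6, 260.2], [217.1, 257.0], [269.3, 304.5], [270.8, 299.6], [272.2, 294.8]]
```

```bash
python3 -m creep '1 1 1 4 0 0 0;1 3 3 8 0 0 -2;1 6 6 12 0 0 -4;1 9 9 15 0 0 -7;1 12 12 17 0 0 -10;1 15 15.3 17 0 0 -13;1 18 18.4 17 0 0 -16;1 21 21.5 17 0 0 -19;1 24 24.6 17 0 0 -21;1 27 27.6 17 0 0 -23;1 29 29.7 17 0 0 -24.2;1 29 29.7 17 0 0 -24.2;1 29 29.7 17 0 0 -24.2'; python3 - <<'E'
from rig import monitor,cams
import cv2,numpy as np
from h import *
s=monitor.sense();print(s['clock'],s['ee_pos'],s['tool_rot'],s['joints'],s['contact_force'])
c=cams.read_camera('wrist');cv2.imwrite('pics/w1.png',c['img'])
print(c['pose'].round(3))
h=cv2.cvtColor(c['img'],cv2.COLOR_BGR2HSV)
m=cv2.inRange(h,(0,180,60),(6,255,255))|cv2.inRange(h,(174,180,60),(180,255,255))
k=cv2.connectedComponentsWithStats(m)
for st,ce in zip(k[2][1:],k[3][1:]):
    if st[4]>100:print(st,ce,ray(c,ce,.333),ray(c,ce,.31))
E
```

```text
clock: 1.72
ee_pos: [0.5148, -0.2052, 0.4011]
tool_rot: [1.0, -0.0, -0.0, -0.0]
contact_force: [0.7, -0.4, 0.1]
finger_gap: 0.0855
grasp_force: 0.0
1.725 [ 0.5148273  -0.20519029  0.40107681] [ 9.99999942e-01 -2.33661417e-04 -2.47226563e-04 -2.88475616e-05] [-4.45282297e-01  2.47581516e-01  1.20222147e+00 -1.61981358e-04
  1.69226079e+00  1.12596176e+00] [ 0.65968037 -0.41882642  0.09238087]
[[ 0.    -0.952 -0.306  0.593]
 [-1.    -0.    -0.    -0.205]
 [ 0.     0.306 -0.952  0.543]
 [ 0.     0.     0.     1.   ]]
[ 293  217   58   73 3310] [321.61873112 253.81933535] [ 0.520674   -0.20641924  0.333     ] [ 0.5127218  -0.20653788  0.31      ]
```

View pics/w1.png

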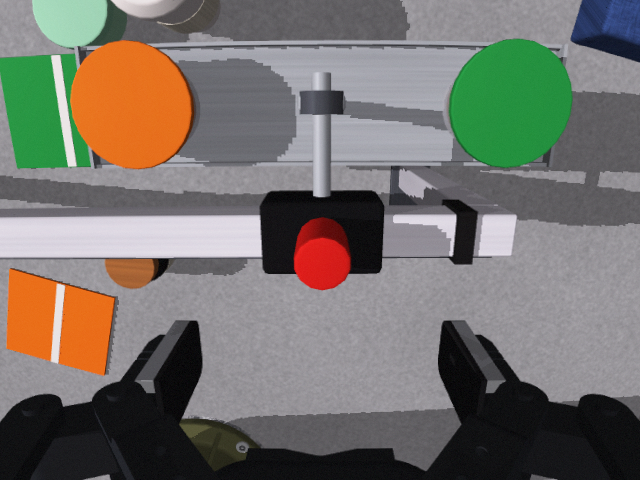

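The wrist view shows the knob centred between the fingers at (322,261), with the bar level across the image. The way down is clear.

```bash
python3 -m creep '1 0 -0.1 -2.5 0 0 0;1 0 -0.1 -5 0 0 0;1 0 -0.1 -7.5 0 0 0;1 0 -0.1 -9.2 0 0 0;1 0 -0.1 -9.6 0 0 0;1 0 -0.1 -9.6 0 0 0;0 0 -0.1 -9.6 0 0 0;0 0 -0.1 -9.6 0 0 0;0 0 -0.1 -9.6 0 0 0;0 0 -0.1 -9.6 0 0 0;0 0 -0.1 -9.6 0 0 0;0 0 -0.1 -9.6 0 0 0' 80
```

```text
clock: 3.28
ee_pos: [0.5152, -0.2059, 0.3059]
tool_rot: [1.0, -0.0, 0.0, 0.0]
contact_force: [-1.9, -0.4, 5.5]
finger_gap: 0.0297
grasp_force: 79.1
```

Grip is firm. I'll simulate the draw-out with a stroke after the slip that takes most of the swing out, testing a range of slip points and lags.

```bash
python3 -m creep '0 0 0.3 0 0 0 0;0 0 0.9 0 0 0 0;0 0 1.8 0 0 0 0;0 0 2.8 0 0 0 0;0 0 3.8 0 0 0 0;0 0 4.8 0 0 0 0;0 0 5.8 0 0 0 0;0 0 6.8 0 0 0 0;0 0 7.8 0 0 0 0;0 0 8.8 0 0 0 0;0 0 10 0 0 0 0;0 0 13 0 0 0 0;0 0 16.8 0 0 0 0;0 0 20.6 0 0 0 0;0 0 24 0 0 0 0;0 0 25.5 0 0 0 0;0 0 25.5 0 0 0 0'
python3 - <<'E'
from rig import monitor,cams
import pickle,cv2
fr=[]
for i in range(26):
    t=monitor.sense()['clock'];fr.append((t,monitor.sense()['ee_pos'],cams.read_camera('scene')))
pickle.dump(fr,open('b1.pkl','wb'));cv2.imwrite('pics/s1.png',fr[0][2]['img'])
print(fr[0][0],fr[0][1],fr[-1][0],fr[-1][1])
E
```

```text
clock: 5.4
ee_pos: [0.5144, 0.0506, 0.3059]
tool_rot: [1.0, 0.001, -0.001, -0.0]
contact_force: [-10.4, 2.4, 7.6]
finger_gap: 0.0301
grasp_force: 80.3
5.4 [0.51439582 0.05064191 0.30590351] 6.65 [0.51441204 0.04957653 0.30591037]
```

View pics/s1.png

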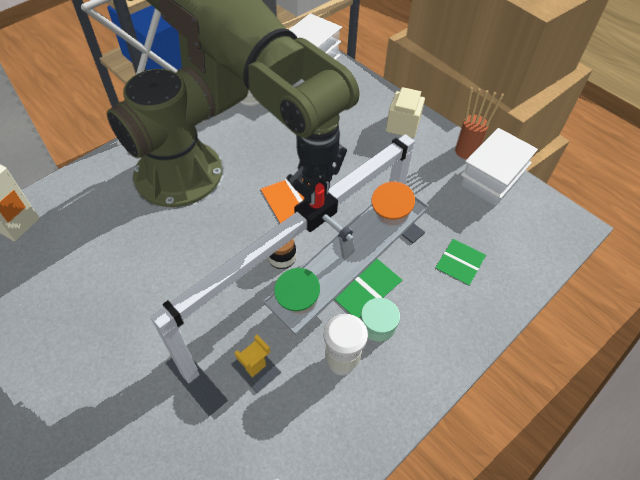

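The carrier is clear of the dock, with the lids at (297,288) green and (393,200) orange. The bystanders haven't moved. Next I fit the swing from the lid centroids.

```bash
cat >meas.py <<'E'
from h import *;import pickle
from scipy.optimize import least_squares,brentq
XR=.5145
def lids(im,gp,op):
    out=[]
    for lo,hi,g in(((50,150,60),(75,255,255),gp),((5,170,120),(20,255,255),op)):
        m,k=blobs(im,lo,hi);i=[j for j in range(1,k[0]) if k[2][j,4]>900]
        out.append(k[3][min(i,key=lambda j:np.hypot(*(k[3][j]-g)))])
    return out
def pt(yp,s,h,q): # lid centre, s=+-0.14, h below pin
    return (XR+.085,yp+s*np.cos(q)+h*np.sin(q),.265+s*np.sin(q)-h*np.cos(q))
d0=pickle.load(open('c0.pkl','rb'))['scene']
l0=lids(d0['img'],(185,372),(302,279))
r=least_squares(lambda v:np.r_[proj(d0,pt(v[1],-.14,v[0],0))-l0[0],proj(d0,pt(v[1],.14,v[0],0))-l0[1]],[.05,-.205])
H,Y0=r.x
def q_of(c,yp):
    P=[proj(c,pt(yp,s,H,0)) for s in(-.14,.14)];l=lids(c['img'],*P)
    f=lambda v:np.r_[proj(c,pt(yp,-.14,H,v[0]))-l[0],proj(c,pt(yp,.14,H,v[0]))-l[1]]
    r=least_squares(f,[0.]);return r.x[0],r.cost
def fit(fr,yp):
    t=np.array([f[0] for f in fr]);R=[q_of(f[2],yp) for f in fr];q=np.array([x[0] for x in R])
    f=lambda v:v[0]*np.cos(v[3]*(t-t[-1]))+v[1]*np.sin(v[3]*(t-t[-1]))+v[2]-q
    best=min((least_squares(f,[a,b,0,5.6]) for a in(-.1,.1) for b in(-.1,.1)),key=lambda r:r.cost)
    v=best.x
    print('q',q.round(3).tolist());print('fit at t=%.3f q=%.4f qd=%.4f off=%.4f w=%.3f L=%.4f amp=%.4f rms=%.4f pix cost=%.2f'%(t[-1],v[0],v[1]*v[3],v[2],v[3],9.81/v[3]**2,np.hypot(v[0],v[1]),np.sqrt(2*best.cost/len(t)),np.mean([x[1] for x in R])))
    return v
if __name__=='__main__':
    print('H,Y0',H,Y0,r.cost)
E
python3 - <<'E'
from meas import *
print(H,Y0,r.cost)
fr=pickle.load(open('b1.pkl','rb'));fit(fr,.0496)
E
```

```text
0.04195412877485737 -0.2069459066761684 0.20169299158418383Traceback (most recent call last):
  File "<stdin>", line 3, in <module>
  File "meas.py", line 21, in fit
    t=np.array([f[0] for f in fr]);R=[q_of(f[2],yp) for f in fr];q=np.array([x[0] for x in R])
                                      ~~~~^^^^^^^^^
  File "meas.py", line 17, in q_of
    P=[proj(c,pt(yp,s,H,0)) for s in(-.14,.14)];l=lids(c['img'],*P)
                                                  ~~~~^^^^^^^^^^^^^
  File "meas.py", line 8, in lids
    out.append(k[3][min(i,key=lambda j:np.hypot(*(k[3][j]-g)))])
                    ~~~^^^^^^^^^^^^^^^^^^^^^^^^^^^^^^^^^^^^^^^
ValueError: min() iterable argument is empty
```

```bash
sed -i 's/>900/>350/' meas.py; python3 - <<'E'
from meas import *
fr=pickle.load(open('b1.pkl','rb'))
for f in fr[:1]+fr[10:11]: print([x.round(0) for x in lids(f[2]['img'],(297,288),(393,200))])
fit(fr,.0496)
E
```

```text
[array([297., 289.]), array([393., 200.])]
[array([290., 278.]), array([383., 222.])]
q [0.196, 0.127, 0.052, -0.025, -0.1, -0.168, -0.221, -0.258, -0.274, -0.269, -0.243, -0.199, -0.137, -0.067, 0.009, 0.085, 0.154, 0.212, 0.253, 0.277, 0.279, 0.26, 0.223, 0.169, 0.102, 0.027]
fit at t=6.650 q=0.0209 qd=-1.5409 off=0.0042 w=5.549 L=0.3186 amp=0.2785 rms=0.0018 pix cost=0.23
```

```bash
cat >plan.py <<'E'
from sim import *
from scipy.optimize import least_squares
def plan(q,qd,D,n=12,L=.3156,lags=(.03,.06,.09),reg=.6,tmeas=.05):
    t,p,Q,QD,_=sim([0],q,qd,L,0,T=tmeas+1e-9);q,qd=Q[-1],QD[-1];w=np.sqrt(9.81/L)
    def f(v):
        rows=np.r_[v,D];o=[]
        for l in lags:
            s=sim(rows,q,qd,L,l,dt=.005,T=(n+1)/8+.5);o+=[s[2][-1],s[3][-1]/w]
        a=np.diff(np.r_[0,0,rows,D],2)
        return np.r_[np.array(o)*1.,reg*a]
    r=least_squares(f,np.linspace(0,D,n+2)[1:-1][:n]);rows=np.round(np.r_[r.x,D],3)
    print('rows cm',(rows*100).round(1).tolist())
    for l in(0.,.03,.06,.09,.12): s=sim(rows,q,qd,L,l,T=(n+1)/8+.5);print('lag',l,'amp %.3f maxq %.2f'%(s[4],np.abs(s[2]).max()))
    return rows
E
python3 - <<'E'
from plan import *
for n in(8,11): plan(.0209,-1.5409,.0725,n)
E
```

```text
rows cm [0.1, -1.4, -2.4, -1.9, -0.0, 2.9, 5.6, 7.0, 7.2]
lag 0.0 amp 0.092 maxq 0.24
lag 0.03 amp 0.048 maxq 0.26
lag 0.06 amp 0.005 maxq 0.27
lag 0.09 amp 0.043 maxq 0.27
lag 0.12 amp 0.088 maxq 0.28
rows cm [1.1, 0.9, 0.9, 1.7, 3.4, 6.1, 8.9, 10.4, 10.7, 9.8, 8.3, 7.2]
lag 0.0 amp 0.083 maxq 0.27
lag 0.03 amp 0.041 maxq 0.29
lag 0.06 amp 0.004 maxq 0.30
lag 0.09 amp 0.048 maxq 0.31
lag 0.12 amp 0.092 maxq 0.31
```

```bash
cat >burst.py <<'E'
from rig import monitor,cams
from meas import *
import sys
fr=[]
for i in range(24):
    s=monitor.sense();fr.append((s['clock'],s['ee_pos'],cams.read_camera('scene')))
pickle.dump(fr,open(sys.argv[1]+'.pkl','wb'));cv2.imwrite('pics/%s.png'%sys.argv[1],fr[-1][2]['img'])
print('ee',fr[0][1],fr[-1][1]);fit(fr,fr[-1][1][1])
E
python3 -m creep '0 0 0.1 0 0 0 0;0 0 -1.4 0 0 0 0;0 0 -2.4 0 0 0 0;0 0 -1.9 0 0 0 0;0 0 0 0 0 0 0;0 0 2.9 0 0 0 0;0 0 5.6 0 0 0 0;0 0 7 0 0 0 0;0 0 7.2 0 0 0 0'; python3 burst.py b2
```

```text
clock: 7.82
ee_pos: [0.5142, 0.1221, 0.3059]
tool_rot: [1.0, 0.0, -0.001, 0.0]
contact_force: [-13.3, -2.6, 8.9]
finger_gap: 0.0302
grasp_force: 80.4
ee [0.51416476 0.12208447 0.30590153] [0.51418085 0.12169969 0.30589914]
q [0.104, 0.094, 0.078, 0.058, 0.033, 0.006, -0.021, -0.045, -0.067, -0.082, -0.091, -0.092, -0.087, -0.073, -0.054, -0.03, -0.005, 0.022, 0.048, 0.07, 0.086, 0.098, 0.102, 0.097]
fit at t=8.975 q=0.0937 qd=-0.1505 off=0.0047 w=5.568 L=0.3164 amp=0.0976 rms=0.0009 pix cost=0.29
```

```bash
python3 - <<'E'
from plan import *
r=np.array([.1,-1.4,-2.4,-1.9,0,2.9,5.6,7,7.2])/100
t,p,Q,QD,_=sim([0],.0209,-1.5409,.3156,0,T=.05)
for l in(-.04,-.02,0,.02,.04):
    s=sim(r,Q[-1],QD[-1],.3156,l,T=8.975-6.70);print(l,s[2][-1].round(3),s[3][-1].round(3))
for n in (7,8):plan(.0937,-.1505,0,n,L=.3160,lags=(-.01,.0,.01))
E
```

```text
-0.04 0.127 -0.484
-0.02 0.106 -0.363
0 0.083 -0.254
0.02 0.058 -0.166
0.04 0.032 -0.092
rows cm [0.4, 0.8, 0.6, -0.3, -1.2, -1.5, -0.9, 0.0]
lag 0.0 amp 0.002 maxq 0.08
lag 0.03 amp 0.021 maxq 0.09
lag 0.06 amp 0.039 maxq 0.10
lag 0.09 amp 0.055 maxq 0.10
lag 0.12 amp 0.070 maxq 0.11
rows cm [-0.0, 0.0, -0.2, -0.9, -1.6, -2.0, -1.7, -0.8, 0.0]
lag 0.0 amp 0.001 maxq 0.08
lag 0.03 amp 0.016 maxq 0.09
lag 0.06 amp 0.032 maxq 0.09
lag 0.09 amp 0.048 maxq 0.09
lag 0.12 amp 0.064 maxq 0.09
```

Lag is close to 0, so I'll apply the first correction.

```bash
python3 -m creep '0 0 0.4 0 0 0 0;0 0 0.8 0 0 0 0;0 0 0.6 0 0 0 0;0 0 -0.3 0 0 0 0;0 0 -1.2 0 0 0 0;0 0 -1.5 0 0 0 0;0 0 -0.9 0 0 0 0;0 0 0 0 0 0 0'; python3 burst.py b3
```

```text
clock: 10.02
ee_pos: [0.5142, 0.1211, 0.3059]
tool_rot: [1.0, -0.0, -0.001, 0.0]
contact_force: [-12.6, -2.2, 9.4]
finger_gap: 0.0297
grasp_force: 80.5
ee [0.51417064 0.12108928 0.30592119] [0.51416249 0.12171561 0.30591772]
q [0.002, 0.0, -0.002, -0.004, -0.004, -0.004, -0.002, -0.002, 0.0, 0.003, 0.006, 0.006, 0.009, 0.011, 0.013, 0.014, 0.014, 0.013, 0.012, 0.01, 0.008, 0.006, 0.002, 0.001]
fit at t=11.175 q=-0.0043 qd=-0.0435 off=0.0048 w=5.613 L=0.3114 amp=0.0089 rms=0.0004 pix cost=0.30
```

View pics/b3.png

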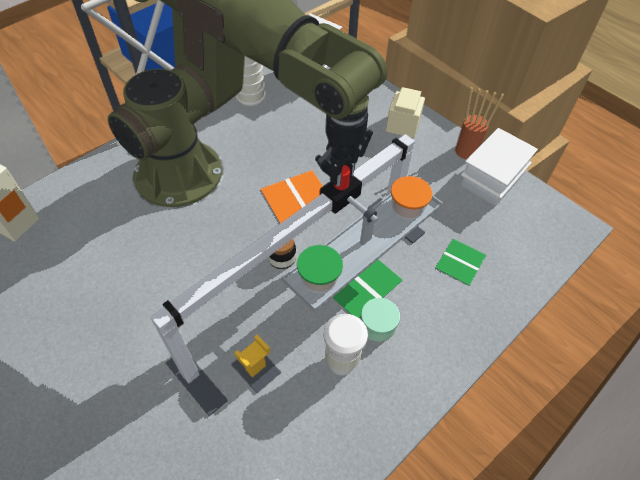

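The carrier hangs almost still over the mat (amplitude 0.009 rad), lids at (320,265) and (411,196). I'll hold about three seconds, check the centring, then let go.

```bash
python3 -m creep '0 0 0 0 0 0 0;0 0 0 0 0 0 0;0 0 0 0 0 0 0;0 0 0 0 0 0 0;0 0 0 0 0 0 0;0 0 0 0 0 0 0;0 0 0 0 0 0 0;0 0 0 0 0 0 0;0 0 0 0 0 0 0;0 0 0 0 0 0 0;0 0 0 0 0 0 0;0 0 0 0 0 0 0;0 0 0 0 0 0 0;0 0 0 0 0 0 0;0 0 0 0 0 0 0;0 0 0 0 0 0 0;0 0 0 0 0 0 0;0 0 0 0 0 0 0'; python3 - <<'E'
from meas import *
from rig import cams
c=cams.read_camera('scene')
l=lids(c['img'],(320,265),(411,196))
r=least_squares(lambda v:np.r_[proj(c,pt(v[0],-.14,H,v[1]))-l[0],proj(c,pt(v[0],.14,H,v[1]))-l[1]],[.12,0])
print(r.x,r.cost)
E
```

```text
clock: 13.48
ee_pos: [0.5142, 0.1217, 0.3059]
tool_rot: [1.0, 0.0, -0.001, -0.0]
contact_force: [-11.6, 2.5, 7.6]
finger_gap: 0.0297
grasp_force: 80.4
[ 0.12161428 -0.00061662] 0.3170498363899647
```

Pin is at y = 0.1216 against the mat's 0.1213, so it's centred. Releasing.

```bash
python3 -m creep '0.3 0 0 0 0 0 0;0.5 0 0 0 0 0 0;0.8 0 0 0 0 0 0;1 0 0 0 0 0 0;1 0 0 0 0 0 0;1 0 0 0 0 0 0;1 0 0 1 0 0 0;1 0 0 3 0 0 0;1 0 0 6 0 0 0;1 0 0 9 0 0 0;1 0 0 11 0 0 0;1 0 0 12 0 0 0;1 0 0 12 0 0 0;1 0 0 12 0 0 0;1 0 0 12 0 0 0'; sed -i 's/range(24)/range(20)/' burst.py; python3 burst.py b4; python3 - <<'E'
from meas import *
c=pickle.load(open('b4.pkl','rb'))[-1][2]
l=lids(c['img'],(320,265),(411,196))
r=least_squares(lambda v:np.r_[proj(c,pt(v[0],-.14,H,v[1]))-l[0],proj(c,pt(v[0],.14,H,v[1]))-l[1]],[.12,0]);print(r.x,r.cost)
E
```

```text
clock: 15.4
ee_pos: [0.5151, 0.1212, 0.4246]
tool_rot: [1.0, -0.0, -0.001, 0.0]
contact_force: [-0.7, 1.0, 0.1]
finger_gap: 0.0857
grasp_force: 0.0
ee [0.51510083 0.1212126  0.4246003 ] [0.5151652 0.1212033 0.4252642]
q [0.015, 0.013, 0.011, 0.009, 0.008, 0.005, 0.002, 0.001, -0.0, -0.001, -0.0, -0.0, 0.0, 0.002, 0.004, 0.006, 0.008, 0.011, 0.013, 0.014]
fit at t=16.350 q=0.0065 qd=0.0305 off=0.0079 w=5.140 L=0.3714 amp=0.0088 rms=0.0003 pix cost=0.31
[0.12157167 0.01288341] 0.29138609051470743
```

View pics/b4.png

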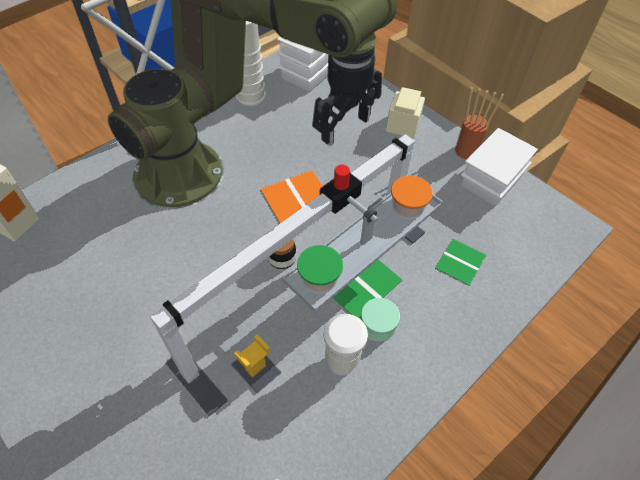

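The knob at (342,177) is free, the gripper is well clear above it, the carrier hangs still, and the bystanders are where they were.

```bash
python3 -c "from rig import job;print(job.job_done())"
```

```text
the job is handed in; nothing more can be done
None
```

The job is handed in: the carrier hangs about 0.3 mm from the mat's measured centre, swinging under 0.01 rad, with the knob released and the jar, cup and tin undisturbed; the judge's verdict was not shown.

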